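Put the test instruments back in their foam-lined case

ROBOT

A 6-joint arm with a two-finger parallel gripper is mounted at the origin on the work surface. World frame = base frame: x ahead of the robot, y to its left, z up, the work surface at z = 0. Lengths are in m, angles in rad, forces in N, time in s.
With the tool pointing down it reaches from about 0.35 to 0.775 m from the base axis. Payload 5.5 kg.
Tool frame: the origin (TCP) lies on the centre line of the jaws, within the pads' length; the fingertips stand 11 mm ahead of it and the grasp point (between the pads) lies 8 mm behind it (env.tip_extent is the distance from the TCP to the fingertips, in m); z points along the fingers, y is the line along which they close (so a half turn about z gives the same grasp; the last joint's range is limited). The gripper opens to 85 mm and grips with 20 to 120 N. Pads are 22 mm wide; open, the fingers measure 114 mm over their backs; the gripper's body (76 mm by 85 mm) begins 54 mm behind the grasp point. The pads swing forward as they close: fully open they stand 13 mm farther back than shut.
Start: joints at [-1.434, 0.313, 0.046, 1.304, 0, 1.431], TCP at [0.157, -0.553, 0.242] pointing down, gripper open.
Joint ranges: [-2.76, 2.76], [-0.86, 1.69], [-1.03, 1.26], [-2.2, 2.34], [-1.47, 1.5], [-3.14, 3.14]. Speed limits (rad/s): [2.57, 2.57, 3.14, 3.14, 3.14, 3.14].

INTERFACE

Orientations are given as a unit quaternion [w, x, y, z].
In Python, from workcell import env gives the robot as it stands.
- The arm moves only by the shell command python3 -m jog 'ROWS' [FORCE]. ROWS is JSON, a list of rows, each a list of 5 numbers: the gripper's target within -1 to 1 (shut at 1, half-way at 0, fully open at -1), then the shift along the tool's x, y, z in m, then the turn about the tool's z in degrees. In form: [[fingers, tx, ty, tz, turn], ...]. A call has 1 to 5 rows; each row shifts and turns the commanded pose from where the row before left it, along the tool's axes as they then stand; what a row does not reach is not made up. A row lasts 1/12 s, in which the tool goes at most 41.7 mm and 7.16 degrees, less where a joint would pass 70% of its speed; a pose out of reach is approached as far as the arm can. A call is refused whole if a number of a shift passes 0.0417 or a number of a turn 7.16, either way. A call with a gripper value outside its range is refused whole. The fingers move at their own pace and stop on an object; FORCE is the grip in N (left out, the last holds). Time passes only in rows, so rows that do not move let the fingers close. It gives the time, the measured TCP pose, the force, the opening and the grip force at its end, in the units of the state.
- env.get_state(): the state, without advancing time (a new reading comes with each control period).
- env.read_camera(name): name is "side" or "top"; returns a dict with "img" (400x640x3 uint8, red, green, blue), "fov_y" (degrees; the focal length in pixels is half the picture's height over the tangent of half this angle, whatever the lens; pixels are square), "cx", "cy" (the principal point, pixels), "T" (4x4, takes a point from camera to world coordinates). Camera axes: x right, y up, looking along -z (the intrinsics and any distortion apply to the point x, -y, -z); pixel columns grow to the right and rows downward; lengths in m; the calibration is good to about 2 mm. A picture is of the moment at which its call begins. There is no depth.
- env.hand_in(): hands the job in; it is judged then, once.
The state is a dict: "clock": time; "joint_pos": joint angles; "qvel": joint speeds; "tau": joint torques, N m; "tcp_pos": TCP position; "orientation": TCP orientation; "wrist_force": force on the tool from outside, world axes, zero at the start; "ft_torque": the same for the moment, N m; "finger_gap": finger opening in m; "grip_force": force on a finger pad.
Only numpy, scipy, OpenCV 4.12 (cv2) and the standard library are available. Lean on these libraries where they do the work, as an engineer would, in place of code of your own. Each camera call takes 0.05 s, during which the arm holds its last target. There are 200 camera calls.

TASK

Pack the clamp meter and the voltage tester pen, both face up, into the foam insert of the open case, each in the cutout of its own outline. The foam grips them tightly, so press each one down until it sits level and fully home on the bottom of its cutout. Leave the socket tester in the case and the things standing around it where they are.

Things in the scene. Friction and masses are not known exactly. Their poses are not given: they have to be found in the camera images.
- meter_center (a point): Clamp meter, dark plastic, on its back, 180 mm long, 34 high, 0.2-0.4 kg. Point: middle of the grip, half-way up, near the centre of mass; grasp across y here. x to the jaw ring, z out of the face. Straight handle 54 wide from x = -85 to +32, shoulder 62 wide to +52 (both 34 high, top flat but for a 2 high dial), then jaw ring 56 across, 16 thick, at half height.
- meter_jaw (a point): Far end of the meter's jaw ring, 95 mm from meter_center along +x, half-way up.
- pen_center (a point): Voltage tester pen, grey plastic stick lying flat, 150 mm long, 0.06-0.11 kg, steel pocket clip up. Point: half-way up its square body (24 wide, 24 high, from x = -62 to +50), near the centre of mass; grasp across y here. x points to the nose (10 wide, 12 high, from x = +50 to +88), z up.
- pen_tip (a point): End of the pen's nose, 88 mm from pen_center along +x, half-way up.
- case: Open black hard case, fixed; origin on the bench under the centre of its foam half. 230 (x) by 294 (y) mm, rim 62 high, foam top 56 high. +x to the hinges; the lid lies open beyond, 58 high. Meter cutout at y = +62, pen cutout at y = -58, both along x, jaw and nose to +x. Beside each, finger notches 44 long (x = -22 to +22), as deep as the cutout, reach 30 out from the item's sides.
- meter_home (a point): Where meter_center lies when fully home, 49 mm above the bench (cutout floor 32, foam top 56, meter's top then 66). Axes as the case's; the meter's x along this x. Firm foam stands 3.5 off the meter all round; soft side faces with sloped tops bite 1.5 into its outline and yield. Pushing it in takes about 8 to 18 N; its weight does not seat it; friction keeps it in.
- meter_home_jaw (a point): Where meter_jaw lies when the meter is home.
- pen_home (a point): Where pen_center lies when fully home, 51 mm above the bench (cutout floor 39, foam top 56, pen's top then 63). Axes as the case's; the pen's x along this x. Firm foam stands 3.5 off the pen all round; soft side faces with sloped tops bite 1.2 into its outline and yield. Pushing it in takes about 4 to 10 N; its weight does not seat it; friction keeps it in.
- pen_home_tip (a point): Where pen_tip lies when the pen is home.
- socket_tester: Bystander: light plastic mains socket tester, 70 by 44 by 28 mm with three brass pins, already lying in a third cutout of the case, at the case's x = +62, y = -106. Origin at its underside. Leave it.
- jar: Bystander: clear screw jar with a lid, 72 across, 85 mm high, on the bench. Origin at its underside.
- adapter: Bystander: black power adapter brick, 52 by 110, 32 mm high, on the bench. Origin at its underside.
Things that resemble listed ones, but are neither listed nor needed, are in the scene too. There is more than one size of the part that bears meter_center; the job needs the middle-sized.

How it is judged:
By the outcome, as a careful person would: the job done as asked, in the order asked, and still so for the second after the job is handed in, with the robot touching nothing.
It also fails if it takes over 64 s, if anything falls off the work surface, if the arm or the gripper's body presses on something with over 40 N, if the wrist force passes 120 N, or if a joint passes its speed limit or range.

## Working session

There is one attempt and no reset: what is moved stays moved. The work goes in short steps, Python scripts to look and compute and a shell command to move; the robot and the scene stay as the last step left them, time stands still between calls to the robot, and variables do not carry over. Pictures are saved under pics/ and viewed, at most 13 in all, crops included, and the job is handed in when it is done.

```bash
mkdir -p pics; ls; cat > h.py <<'E'
from workcell import env
import cv2, numpy as np
from scipy.spatial.transform import Rotation as R
def snap(n,f):
    c=env.read_camera(n); cv2.imwrite(f,c["img"][:,:,::-1]); np.savez(f+'.npz',**c); return c
def load(f): return np.load(f+'.npz',allow_pickle=True)
def pix2w(c,u,v,z):
    f=200/np.tan(np.radians(float(c["fov_y"]))/2); d=np.array([(u-float(c["cx"]))/f,-(v-float(c["cy"]))/f,-1])
    T=c["T"]; w=T[:3,:3]@d; o=T[:3,3]; return o+w*(z-o[2])/w[2]
def w2pix(c,p):
    f=200/np.tan(np.radians(float(c["fov_y"]))/2); T=c["T"]; q=T[:3,:3].T@(np.array(p)-T[:3,3])
    return float(c["cx"])-f*q[0]/q[2], float(c["cy"])+f*q[1]/q[2]
E
python3 - <<'E'
from h import *
for n in("top","side"):
    c=snap(n,f"pics/{n}0.png"); print(n,{k:v for k,v in c.items() if k!="img"})
print(env.get_state())
E
```

```text
pics
top {'fov_y': 47.84444230125477, 'cx': 316.3323389839879, 'cy': 189.65230445467878, 'T': array([[ 0.00399982,  0.99644789, -0.0841166 ,  0.3504008 ],
       [-0.99997378,  0.00347775, -0.00635221,  0.04283598],
       [-0.00603711,  0.0841398 ,  0.99643567,  1.38466429],
       [ 0.        ,  0.        ,  0.        ,  1.        ]])}
side {'fov_y': 53.419125628758046, 'cx': 319.4295322372678, 'cy': 201.0904766102372, 'T': array([[ 0.99660854,  0.05793654, -0.0584361 ,  0.40966426],
       [-0.08162684,  0.78591595, -0.61292183, -0.61164566],
       [ 0.01041529,  0.61561309,  0.78797973,  0.89769451],
       [ 0.        ,  0.        ,  0.        ,  1.        ]])}
{'clock': 0.1, 'joint_pos': array([-1.43363003e+00,  3.13966046e-01,  4.51032518e-02,  1.30360152e+00,
        4.47211806e-06,  1.43122363e+00]), 'qvel': array([ 0.00123643, -0.00121948,  0.00147134, -0.00061236,  0.00057941,
        0.00137841]), 'tau': array([ 3.22255823e-03, -4.81722879e+01,  2.99244851e+01,  1.26822578e-02,
       -1.62942765e-04, -1.18576091e-05]), 'tcp_pos': array([ 0.15704901, -0.55268773,  0.2414792 ]), 'orientation': array([-8.33988813e-04,  9.90441862e-01,  1.37928326e-01,  3.23951477e-06]), 'wrist_force': array([0.5893252 , 0.46236665, 0.00936912]), 'ft_torque': array([-0.01558723, -0.01876021, -0.00377655]), 'grip_force': 0.0, 'finger_gap': 0.08545644446080647}
```

View pics/top0.png

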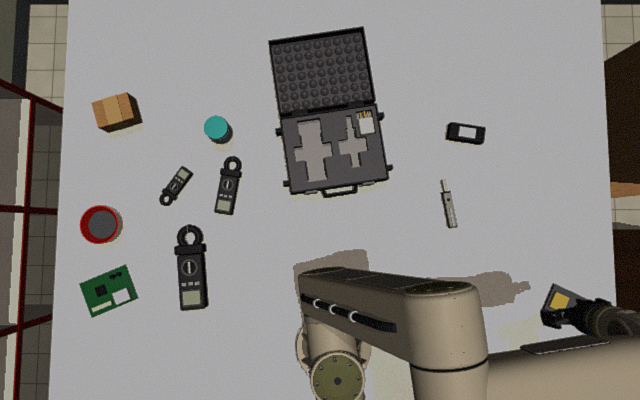

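View pics/side0.png

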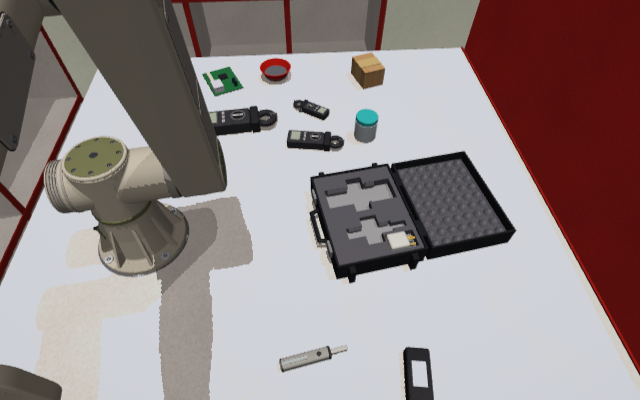

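The top view shows the middle-sized meter at about (228,185), the pen at (449,205), the case foam at (335,150), the jar at (217,129) and the adapter at (465,133). I'll enlarge it.

```bash
python3 - <<'E'
import cv2,numpy as np
a=cv2.imread('pics/top0.png')
m=cv2.resize(a[145:225,200:260],None,fx=6,fy=6,interpolation=cv2.INTER_CUBIC)[:,:240*1+120]
p=cv2.resize(a[165:245,425:475],None,fx=6,fy=6,interpolation=cv2.INTER_CUBIC)
cv2.imwrite('pics/mp.png',np.hstack([m,p]))
cv2.imwrite('pics/case.png',cv2.resize(a[95:205,270:400],None,fx=5,fy=5,interpolation=cv2.INTER_CUBIC))
E
```

```text
(no output)
```

View pics/mp.png

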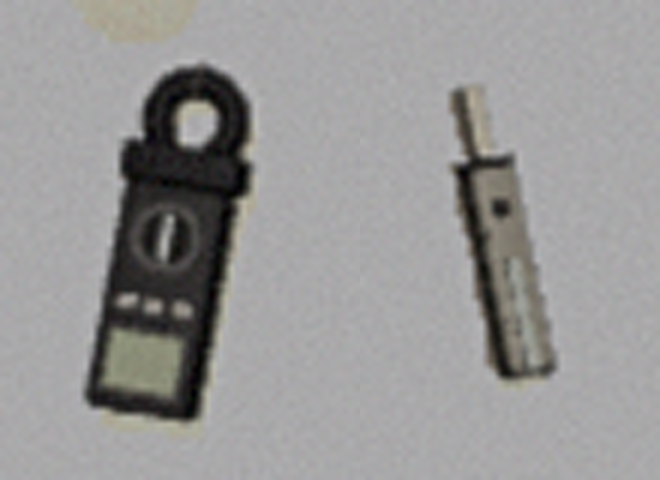

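View pics/case.png

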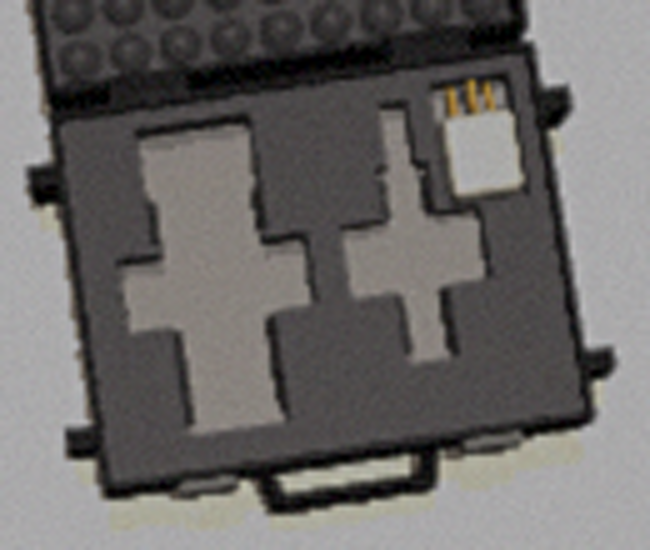

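The crop shows the meter from jaw (200,68) to butt (90–195,410), and the pen from nose (467,88) to butt (525,378). The case notch corners are at (118,262), (126,335), (308,236), (316,305) for the meter, and (342,230), (355,300), (480,210), (490,278) for the pen. Next I fit the poses.

```bash
cat > fit.py <<'E'
from h import *
from scipy.optimize import least_squares
def fit(c,pts,px,x0):
    pts=np.array(pts,float);px=np.array(px,float)
    def r(p):
        co,s=np.cos(p[2]),np.sin(p[2])
        w=np.c_[p[0]+co*pts[:,0]-s*pts[:,1],p[1]+s*pts[:,0]+co*pts[:,1],pts[:,2]]
        return (np.array([w2pix(c,q) for q in w])-px).ravel()
    s=least_squares(r,x0,loss='soft_l1'); return s.x,s.fun.reshape(-1,2)
E
python3 - <<'E'
from fit import *
np.set_printoptions(precision=4,suppress=True)
c=load('pics/top0.png')
z=.056
P=[(.022,.119,z),(-.022,.119,z),(.022,.005,z),(-.022,.005,z),(.022,-.016,z),(-.022,-.016,z),(.022,-.1,z),(-.022,-.1,z),(-.0885,.062+.03,z),(-.0885,.062-.03,z)]
X=np.array([(118,262),(126,335),(308,236),(316,305),(342,230),(355,300),(480,210),(490,278),(190,432),(287,415)])/5+[270,95]
p,r=fit(c,P,X,[.5,0,.1]);print('case',p);print(r)
# meter: shoulders, butt top corners z=.034, jaw tip z=.025
P=[(-.085,.027,.034),(-.085,-.027,.034),(.032,.031,.034),(.032,-.031,.034),(.052,.031,.034),(.052,-.031,.034),(.095,0,.02)]
X=np.array([(88,400),(190,416),(122,178),(238,192),(127,140),(248,155),(202,67)])/6+[200,145]
p,r=fit(c,P,X,[.5,.3,0]);print('meter',p);print(r)
P=[(-.062,.012,.024),(-.062,-.012,.024),(.05,.012,.024),(.05,-.012,.024),(.088,.005,.018),(.088,-.005,.018)]
X=(np.array([(505,376),(553,370),(467,165),(514,156),(457,88),(480,88)])-[360,0])/6+[425,165]
p,r=fit(c,P,X,[.5,-.3,0]);print('pen',p);print(r)
for n,u,v,zz in(('jar',217,126,.085),('adapter',465,132,.032),('ltL',270,42,.05),('ltR',363,28,.05)): print(n,pix2w(c,u,v,zz))
s=env.get_state();print(R.from_quat(s['orientation'],scalar_first=True).as_matrix())
E
```

```text
case [ 0.5855 -0.001   0.1482]
[[-0.1259 -0.3184]
 [ 0.3373 -0.4478]
 [-0.3048 -0.587 ]
 [ 0.2616  0.061 ]
 [-0.1421 -0.3938]
 [-0.5566  0.05  ]
 [ 0.0956 -0.4189]
 [ 0.357   0.4083]
 [-0.2999  0.8657]
 [ 0.343   1.3574]]
meter [ 0.4744  0.3173 -0.1501]
[[-0.2649  0.9021]
 [ 0.4715  1.    ]
 [-0.5687 -0.6226]
 [ 0.3237  0.1628]
 [-0.2704 -0.7856]
 [-0.2347 -0.1762]
 [ 0.5915 -0.2555]]
pen [ 0.4121 -0.3498  0.1706]
[[ 0.2679  1.0636]
 [ 0.1332  0.7333]
 [-0.4612 -0.4518]
 [-0.4824 -0.2678]
 [ 0.568  -0.121 ]
 [-0.0319 -0.665 ]]
jar [0.6464 0.3431 0.085 ]
adapter [ 0.6419 -0.3995  0.032 ]
ltL [0.9156 0.1948 0.05  ]
ltR [ 0.9603 -0.0896  0.05  ]
[[ 0.962   0.2732 -0.0002]
 [ 0.2732 -0.962   0.0017]
 [ 0.0002 -0.0017 -1.    ]]
```

```bash
python3 - <<'E'
from h import *
c=load('pics/side0.png'); a=cv2.resize(c['img'][:,:,::-1],None,fx=4,fy=4,interpolation=cv2.INTER_CUBIC)
def draw(p,pts,col):
    co,s=np.cos(p[2]),np.sin(p[2])
    q=[w2pix(c,(p[0]+co*x-s*y,p[1]+s*x+co*y,z)) for x,y,z in pts]
    cv2.polylines(a,[np.int32((np.array(q)+.5)*4)],True,col,1)
C=[.5855,-.001,.1482]
z=.056
draw(C,[(.022,.119,z),(-.022,.119,z),(-.022,.005,z),(.022,.005,z)],(0,255,0))
draw(C,[(.022,-.016,z),(-.022,-.016,z),(-.022,-.1,z),(.022,-.1,z)],(0,255,0))
draw(C,[(.115,.147,.062),(-.115,.147,.062),(-.115,-.147,.062),(.115,-.147,.062)],(0,0,255))
draw([.4744,.3173,-.1501],[(-.085,.027,.034),(-.085,-.027,.034),(.032,-.027,.034),(.032,-.031,.034),(.052,-.031,.034),(.052,.031,.034),(.032,.031,.034),(.032,.027,.034)],(0,255,255))
draw([.4121,-.3498,.1706],[(-.062,.012,.024),(-.062,-.012,.024),(.05,-.012,.024),(.05,.012,.024)],(0,0,255))
A=a[4*115:4*280,4*275:4*440]
B=a[4*335:4*380,4*275:4*355];B=cv2.resize(B,(320,180))
A=cv2.resize(A,(594,594));cv2.imwrite('pics/ov.png',A);A=A.copy();A[414:594,0:200]=B[:,0:200] if 0 else A[414:594,0:200]
out=np.zeros((594,800,3),np.uint8);out[:,:594]=A;out[:206,594:]=0
m=a[4*125:4*155,4*283:4*348];out[200:200+95,594:800]=cv2.resize(m,(206,95));out[300:300+116,594:800]=cv2.resize(B,(206,116))
cv2.imwrite('pics/ov.png',out);print(env.tip_extent)
E
```

```text
0.011
```

View pics/ov.png

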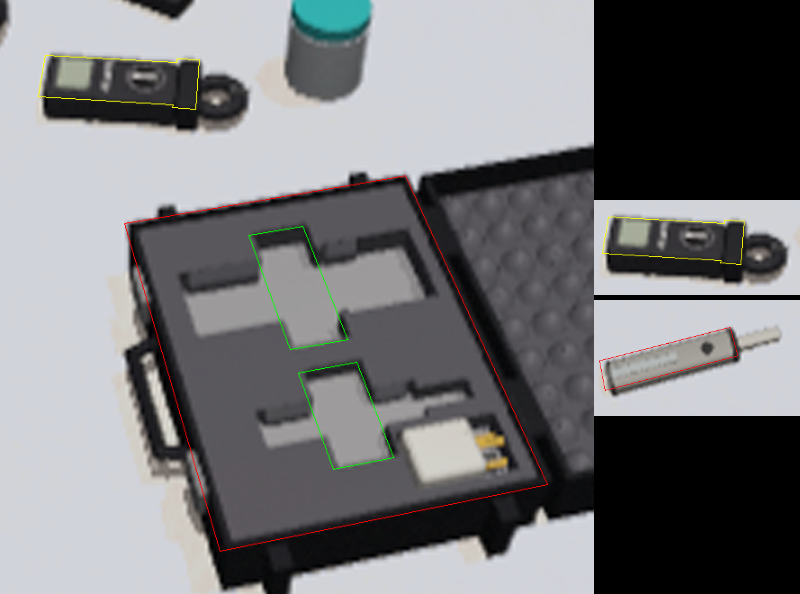

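```bash
t='[-1,0,0,0,-7.07]'
python3 -m jog '[[-1,0,0,0,-7.07],[-1,0,0,0,-7.07],[-1,0,0,0,-7.07],[-1,0,0,0,-7.07],[-1,0,0,0,-7.07]]' | tail -3
python3 -m jog '[[-1,0,0,0,-7.07],[-1,0,0,0,-7.07],[-1,0,0,0,-7.07],[-1,0,0,0,-7.07],[-1,0,0,0,-7.07]]' >/dev/null
python3 -m jog '[[-1,0,0,0,-7.07],[-1,0,0,0,-7.07],[-1,0,0,0,-7.07],[-1,0,0,0,-7.07],[-1,0,0,0,-7.07]]' >/dev/null
python3 -m jog '[[-1,0,0,0,-7.07],[-1,0,0,0,-7.07],[-1,0,0,0,-7.07],[-1,0,0,0,-7.07],[-1,0,0,0,-7.07]]' >/dev/null
python3 -m jog '[[-1,0,0,0,-7.07],[-1,0,0,0,-7.07],[-1,0,0,0,0]]'
python3 -c "
from h import *
s=env.get_state();print(s['joint_pos'],s['tcp_pos'],R.from_quat(s['orientation'],scalar_first=True).as_matrix()[:,0],s['clock'])"
```

```text
wrist_force: [0.5, -0.2, 0.3]
finger_gap: 0.0857
grip_force: 0.0
clock: 2.02
tcp_pos: [0.1571, -0.5529, 0.2418]
orientation: [-0.0, 0.073, 0.997, 0.0]
wrist_force: [-0.5, -0.5, -0.7]
finger_gap: 0.0856
grip_force: 0.0
[-1.43358778e+00  3.13673487e-01  4.54665674e-02  1.30357901e+00
 -2.64883659e-05 -1.28651339e+00] [ 0.15708856 -0.55286384  0.24179427] [-9.89204021e-01  1.46544580e-01  3.02977780e-04] 2.0167
```

The side overlay agrees with the fitted case, meter and pen poses within about 1 px. The pen's butt outline overshoots by about 2 px, so the pen sits slightly toward +x. The turn came out as intended. Next I go over the meter.

```bash
python3 -m jog '[[-1,-0.0171,0.0378,0,0],[-1,-0.0171,0.0378,0,0],[-1,-0.0171,0.0378,0,0],[-1,-0.0171,0.0378,0,0],[-1,-0.0171,0.0378,0,0]]' >/dev/null
python3 -m jog '[[-1,-0.0171,0.0378,0,0],[-1,-0.0171,0.0378,0,0],[-1,-0.0171,0.0378,0,0],[-1,-0.0171,0.0378,0,0],[-1,-0.0171,0.0378,0,0]]' >/dev/null
python3 -m jog '[[-1,-0.0171,0.0378,0,0],[-1,-0.0171,0.0378,0,0],[-1,-0.0171,0.0378,0,0],[-1,0.0035,0.0379,0,0],[-1,0.0035,0.0379,0,0]]'
python3 -m jog '[[-1,0.0035,0.0379,0,0],[-1,0.0035,0.0379,0,0],[-1,0.0035,0.0379,0,0],[-1,0.0035,0.0379,0,0],[-1,0.0035,0.0379,0,0]]' >/dev/null
python3 -m jog '[[-1,0.0035,0.0379,0,0],[-1,0.0035,0.0379,0,0],[-1,0.0035,0.0379,0,0],[-1,0.0035,0.0379,0,0],[-1,0,0,0,0]]'
cat > rel.py <<'E'
import sys
from h import *
x,y,yaw=map(float,sys.argv[1:4]); s=env.get_state()
M=R.from_quat(s['orientation'],scalar_first=True).as_matrix()
d=np.array([x,y,0])-s['tcp_pos']; d[2]=0
cy=np.degrees(np.arctan2(M[1,0],M[0,0])); t=(cy-yaw+180)%360-180
print('tool shift mm',(M.T@d*1000).round(1),'turn',round(t,2),'tcp',s['tcp_pos'].round(4),'z dir',M[:,2].round(4),'F',s['wrist_force'].round(1),'gap',s['finger_gap'].round(4),'t',s['clock'], 'j6',s['joint_pos'][5].round(2))
E
python3 rel.py .4744 .3173 171.4
```

```text
clock: 3.27
tcp_pos: [0.4554, -0.0226, 0.2419]
orientation: [-0.0, 0.077, 0.997, 0.0]
wrist_force: [0.2, -0.4, -0.9]
finger_gap: 0.0854
grip_force: 0.0
clock: 4.1
tcp_pos: [0.4744, 0.3231, 0.2413]
orientation: [-0.0, 0.074, 0.997, 0.001]
wrist_force: [-0.4, -0.8, -0.6]
finger_gap: 0.0852
grip_force: 0.0Traceback (most recent call last):
  File "rel.py", line 7, in <module>
    print('tool shift mm',(M.T@d*1000).round(1),'turn',round(t,2),'tcp',s['tcp_pos'].round(4),'z dir',M[:,2].round(4),'F',s['wrist_force'].round(1),'gap',s['finger_gap'].round(4),'t',s['clock'], 'j6',s['joint_pos'][5].round(2))
                                                                                                                                                          ^^^^^^^^^^^^^^^^^^^^^
AttributeError: 'float' object has no attribute 'round'
```

```bash
sed -i "s/s\['finger_gap'\].round(4)/round(float(s['finger_gap']),4)/" rel.py
python3 -m jog '[[-1,-0.0009,-0.0057,0.01,0],[-1,0,0,0.04,0],[-1,0,0,0.04,0],[-1,0,0,0.04,0],[-1,0,0,0.04,0]]' 60 >/dev/null
python3 -m jog '[[-1,0,0,0,0],[-1,0,0,0,0]]' >/dev/null
python3 rel.py .4744 .3173 171.4
python3 - <<'E'
from h import *
a=snap('side','pics/s1.png')['img'][:,:,::-1];b=snap('top','pics/t1.png')['img'][:,:,::-1]
cv2.imwrite('pics/c1.png',np.hstack([cv2.resize(a[80:180,260:360],(400,400),interpolation=cv2.INTER_CUBIC),cv2.resize(b[130:230,180:280],(400,400),interpolation=cv2.INTER_CUBIC)]))
E
```

```text
tool shift mm [-0.7  7.2 -0. ] turn -0.13 tcp [0.4726 0.3103 0.0705] z dir [-0.0056 -0.0028 -1.    ] F [1.1 0.  1. ] gap 0.0853 t 4.6833 j6 0.59
```

View pics/c1.png

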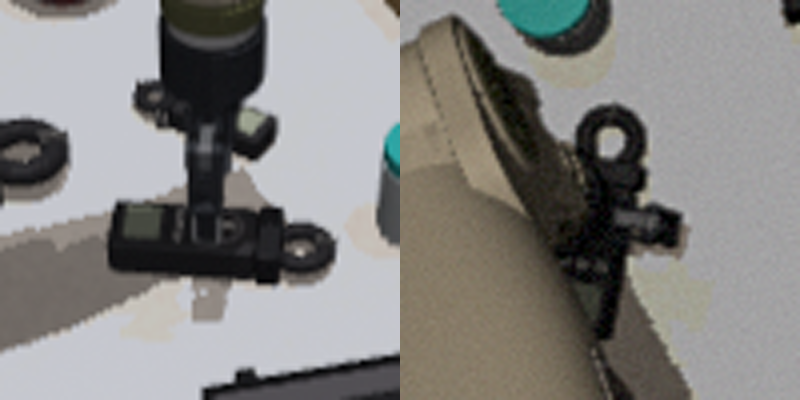

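The gripper is over the meter and 7 mm off across y. I correct that, lower and grip.

```bash
python3 -m jog '[[-1,-0.0007,0.0072,0,0],[-1,0,0,0.028,0],[-1,0,0,0.028,0],[-1,0,0,0,0],[-1,0,0,0,0]]' 60 >/dev/null
python3 rel.py .4744 .3173 171.4
python3 -m jog '[[0.6,0,0,0,0],[0.6,0,0,0,0],[0.6,0,0,0,0],[0.6,0,0,0,0],[0.6,0,0,0,0]]' 80
python3 -m jog '[[0.6,0,0,0,0],[0.6,0,0,0,0],[0.6,0,0,0,0]]'
python3 rel.py .4744 .3173 171.4
```

```text
tool shift mm [ 1.9 -2.   0. ] turn -0.01 tcp [0.4766 0.319  0.0172] z dir [-3.e-04 -1.e-04 -1.e+00] F [-0.2  0.7 -0.2] gap 0.0852 t 5.2 j6 0.6
clock: 5.62
tcp_pos: [0.4784, 0.3196, 0.0189]
orientation: [0.002, 0.075, 0.997, 0.001]
wrist_force: [1.0, 0.8, 7.0]
finger_gap: 0.0526
grip_force: 85.6
clock: 5.87
tcp_pos: [0.4783, 0.3196, 0.0188]
orientation: [0.002, 0.075, 0.997, 0.001]
wrist_force: [-0.6, 0.2, 6.4]
finger_gap: 0.0527
grip_force: 85.6
tool shift mm [ 3.5 -2.9 -0. ] turn -0.01 tcp [0.4783 0.3196 0.0188] z dir [ 0.0041  0.002  -1.    ] F [-0.6  0.2  6.4] gap 0.0527 t 5.8667 j6 0.6
```

```bash
python3 -m jog '[[0.6,0,0,-0.01,0],[0.6,0,0,-0.03,0],[0.6,0,0,-0.04,0],[0.6,0,0,-0.04,0],[0.6,0,0,-0.04,0]]' >/dev/null
python3 -m jog '[[0.6,0,0,0,-5.7],[0.6,0,0,0,-5.7],[0.6,0,0,0,-5.7],[0.6,0,0,0,0],[0.6,0,0,0,0]]'
python3 -m jog '[[0.6,0,0,0,0],[0.6,0,0,0,0]]' >/dev/null
python3 rel.py .5798 .0608 188.49
```

```text
clock: 6.7
tcp_pos: [0.4762, 0.3185, 0.1768]
orientation: [-0.0, -0.073, 0.997, -0.0]
wrist_force: [-0.1, 0.0, -3.5]
finger_gap: 0.0527
grip_force: 84.8
tool shift mm [ -64.7 -270.1    0. ] turn -0.09 tcp [0.4763 0.3186 0.1762] z dir [-4.e-04 -3.e-04 -1.e+00] F [-0.4 -0.9 -2.1] gap 0.0526 t 6.8667 j6 0.3
```

```bash
python3 -m jog '[[0.6,-0.0072,-0.03,0,0],[0.6,-0.0072,-0.03,0,0],[0.6,-0.0072,-0.03,0,0],[0.6,-0.0072,-0.03,0,0],[0.6,-0.0072,-0.03,0,0]]' >/dev/null
python3 -m jog '[[0.6,-0.0072,-0.03,0,0],[0.6,-0.0072,-0.03,0,0],[0.6,-0.0072,-0.03,0,0],[0.6,-0.0072,-0.03,0.03,0],[0.6,0,0,0.03,0]]' >/dev/null
python3 -m jog '[[0.6,0,0,0,0],[0.6,0,0,0,0],[0.6,0,0,0,0],[0.6,0,0,0,0]]' >/dev/null
python3 rel.py .5798 .0608 188.49
python3 - <<'E'
from h import *
a=snap('side','pics/s2.png')['img'][:,:,::-1];b=snap('top','pics/t2.png')['img'][:,:,::-1]
cv2.imwrite('pics/c2.png',np.hstack([cv2.resize(a[120:240,290:410],None,fx=4,fy=4,interpolation=cv2.INTER_CUBIC),cv2.resize(b[80:200,280:360],None,fx=4,fy=4,interpolation=cv2.INTER_CUBIC)]))
E
```

```text
tool shift mm [ 1.6 -2.  -0. ] turn 0.07 tcp [0.5811 0.063  0.1192] z dir [ 2.8e-03 -1.0e-04 -1.0e+00] F [ 0.   0.5 -2.5] gap 0.0526 t 8.0333 j6 -0.18
```

View pics/c2.png

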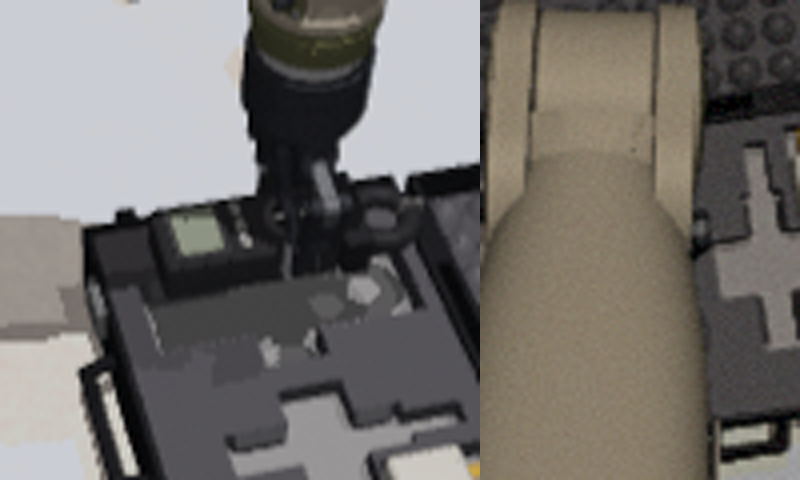

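The side view shows the jaw ring's right extreme at crop (420,222) and the butt's left edge at about (157,213).

```bash
python3 - <<'E'
from h import *
c=load('pics/s2.png'); g=c['img'].astype(int).sum(2)
def ex(o):
    yaw=np.radians(8.45); X,Y=.5811,.063
    def W(x,y,z): x=x-o; return w2pix(c,(X+np.cos(yaw)*x-np.sin(yaw)*y,Y+np.sin(yaw)*x+np.cos(yaw)*y,z))
    ring=max(W(.067+.028*np.cos(a),.028*np.sin(a),z)[0] for a in np.arange(0,6.28,.05) for z in(.110,.126))
    return ring,W(-.085,.027,.135),W(-.085,-.027,.135),W(-.085,-.027,.101),W(.052,-.031,.135)
for o in(0,.0035): print(o,[((np.array(q)-[290,120])*4).round(0) if np.ndim(q) else round((q-290)*4) for q in ex(o)])
a=cv2.convertScaleAbs(c['img'][160:205,320:400,::-1],alpha=2.2,beta=10); cv2.imwrite('pics/c3.png',cv2.resize(a,None,fx=10,fy=10,interpolation=cv2.INTER_CUBIC))
E
```

```text
0 [425, array([147., 206.]), array([168., 268.]), array([166., 302.]), array([377., 237.])]
0.0035 [420, array([142., 207.]), array([162., 269.]), array([160., 303.]), array([372., 238.])]
```

View pics/c3.png

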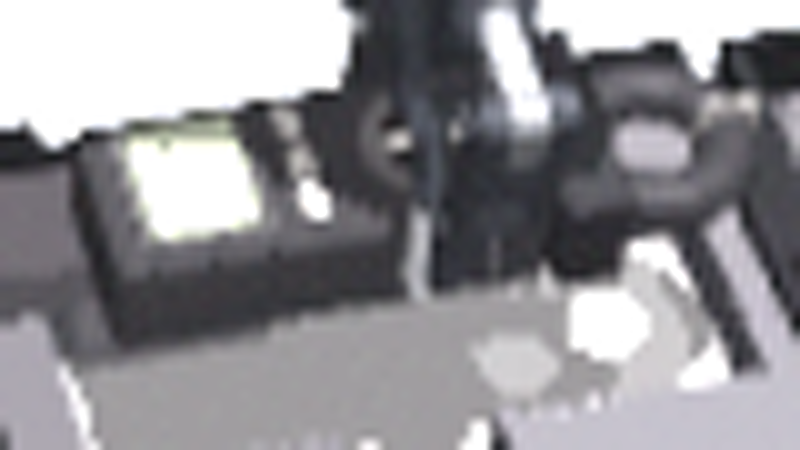

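Meter offset along the tool is about 0.7 mm, so it is nearly centred. I correct the position, then lower to just above the foam.

```bash
python3 rel.py .5773 .0605 188.49
python3 -m jog '[[0.6,0.004,-0.002,0.02,0],[0.6,0,0,0.015,0],[0.6,0,0,0,0],[0.6,0,0,0,0],[0.6,0,0,0,0]]' >/dev/null
python3 rel.py .5773 .0605 188.49
python3 -m jog '[[0.6,0,0,0,0],[0.6,0,0,0,0]]' >/dev/null
python3 rel.py .5773 .0605 188.49
```

```text
tool shift mm [ 4.2 -1.9 -0. ] turn 0.08 tcp [0.5811 0.063  0.1192] z dir [ 3.2e-03 -1.0e-04 -1.0e+00] F [ 0.1  0.2 -2. ] gap 0.0525 t 8.1333 j6 -0.18
tool shift mm [-0.1  0.5 -0. ] turn 0.05 tcp [0.5773 0.06   0.0836] z dir [ 1.9e-03 -1.0e-04 -1.0e+00] F [ 0.7  1.  -2.4] gap 0.0528 t 8.55 j6 -0.18
tool shift mm [ 0.1  0.9 -0. ] turn 0.02 tcp [0.5775 0.0597 0.0835] z dir [ 2.3e-03 -2.0e-04 -1.0e+00] F [-0.2 -0.6 -2.2] gap 0.0525 t 8.7167 j6 -0.18
```

```bash
python3 -m jog '[[0.6,0,0.0008,0.008,0],[0.6,0,0,0.004,0],[0.6,0,0,0.003,0],[0.6,0,0,0,0]]' 110 |grep -E "tcp|wrist"; python3 rel.py .5773 .0605 188.49
python3 -m jog '[[0.6,0,0,0.004,0],[0.6,0,0,0.004,0],[0.6,0,0,0,0]]' |grep -E "tcp|wrist"; python3 rel.py .5773 .0605 188.49
```

```text
tcp_pos: [0.5772, 0.0609, 0.067]
wrist_force: [2.7, 3.2, -2.5]
tool shift mm [-0.  -0.5 -0. ] turn 0.06 tcp [0.5772 0.0609 0.067 ] z dir [ 0.0016  0.0012 -1.    ] F [ 2.7  3.2 -2.5] gap 0.0523 t 9.05 j6 -0.18
tcp_pos: [0.5773, 0.0608, 0.0596]
wrist_force: [3.8, 3.5, -0.4]
tool shift mm [ 0.1 -0.3 -0. ] turn 0.05 tcp [0.5773 0.0608 0.0596] z dir [ 2.1e-03  6.0e-04 -1.0e+00] F [ 3.8  3.5 -0.4] gap 0.0523 t 9.3 j6 -0.18
```

```bash
python3 -m jog '[[0.6,0,0,0.004,0],[0.6,0,0,0.003,0],[0.6,0,0,0,0]]' |grep -E "tcp|wrist"
python3 -m jog '[[0.6,0,0,0.003,0],[0.6,0,0,0.002,0],[0.6,0,0,0,0]]' |grep -E "tcp|wrist"; python3 rel.py .5773 .0605 188.49
```

```text
tcp_pos: [0.5774, 0.0607, 0.0522]
wrist_force: [4.6, 3.9, 1.3]
tcp_pos: [0.5773, 0.0607, 0.051]
wrist_force: [-5.7, 3.1, 27.0]
tool shift mm [ 0.1 -0.2 -0. ] turn 0.04 tcp [0.5773 0.0607 0.051 ] z dir [ 3.5e-03  8.0e-04 -1.0e+00] F [-5.7  3.1 27. ] gap 0.0521 t 9.8 j6 -0.18
```

```bash
python3 -m jog '[[0.6,0,0,0.0015,0],[0.6,0,0,0,0]]' |grep -E "tcp|wrist"
python3 -m jog '[[-0.5,0,0,-0.003,0],[-0.5,0,0,-0.002,0],[-0.5,0,0,0,0],[-0.5,0,0,0,0],[-0.5,0,0,0,0]]' |grep -E "tcp|wrist|gap|grip"
python3 -m jog '[[-0.5,0,0,-0.015,0],[-0.5,0,0,-0.03,0],[-0.5,0,0,-0.03,0],[-0.5,0,0,-0.03,0],[-0.5,0,0,0,0]]' |grep -E "tcp|wrist|gap|grip"
python3 - <<'E'
from h import *
a=snap('side','pics/s3.png')['img'][:,:,::-1]
cv2.imwrite('pics/c4.png',cv2.resize(a[140:240,300:420],None,fx=6,fy=6,interpolation=cv2.INTER_CUBIC))
E
```

```text
tcp_pos: [0.5773, 0.0607, 0.051]
wrist_force: [-10.0, 2.9, 37.6]
tcp_pos: [0.5756, 0.06, 0.0496]
wrist_force: [0.1, 0.4, 1.1]
finger_gap: 0.0641
grip_force: 0.0
tcp_pos: [0.5795, 0.0601, 0.1613]
wrist_force: [1.2, -0.2, 0.7]
finger_gap: 0.0638
grip_force: 0.0
```

View pics/c4.png

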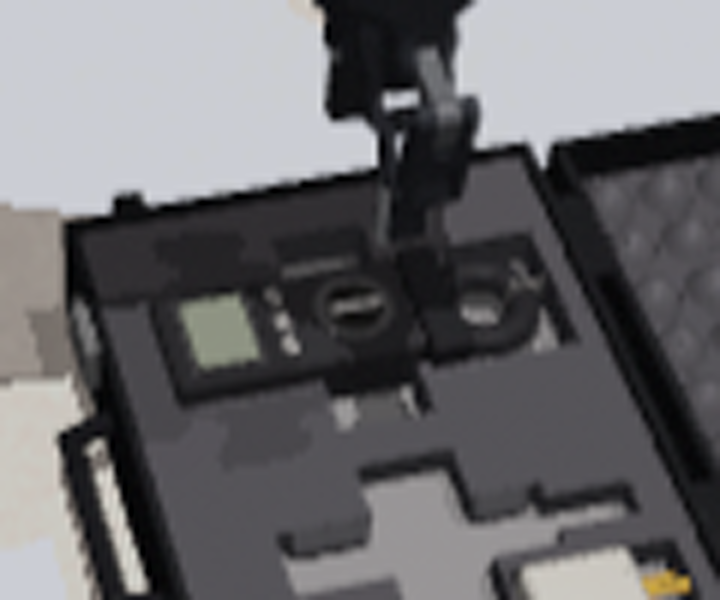

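The meter is in its cutout. I verify the seating by pressing at the butt and the shoulder with shut fingers; contact is expected at TCP z 0.077 if it is home.

```bash
python3 -m jog '[[1,0.03,0,0,0],[1,0.025,0,0.02,0],[1,0,0,0.03,0],[1,0,0,0.023,0],[1,0,0,0,0]]' |grep -E "tcp|wrist|gap"
python3 -m jog '[[1,0,0,0,0],[1,0,0,0.006,0],[1,0,0,0.004,0],[1,0,0,0.003,0],[1,0,0,0,0]]' |grep -E "tcp|wrist|gap"
python3 rel.py .5773 .0605 188.49
```

```text
tcp_pos: [0.5197, 0.052, 0.0789]
wrist_force: [-0.1, -0.0, 0.7]
finger_gap: 0.0031
tcp_pos: [0.5218, 0.0521, 0.0768]
wrist_force: [-21.9, -1.8, 60.0]
finger_gap: -0.0002
tool shift mm [-56.1   0.1   0.2] turn 0.03 tcp [0.5218 0.0521 0.0768] z dir [ 0.003  -0.0013 -1.    ] F [-21.9  -1.8  60. ] gap -0.0002 t 11.6833 j6 -0.2
```

```bash
python3 -m jog '[[1,0,0,-0.018,0],[1,0,0,-0.02,0],[1,-0.035,0,0,0],[1,-0.035,0,0,0],[1,-0.029,0,0,0]]' |grep -E "tcp|wrist|gap"
python3 -m jog '[[1,0,0,0.01,0],[1,0,0,0.01,0],[1,0,0,0,0],[1,0,0,0,0]]' |grep -E "tcp|wrist|gap"
python3 -m jog '[[1,0,0,0.007,0],[1,0,0,0.003,0],[1,0,0,0,0]]' |grep -E "tcp|wrist|gap"
python3 rel.py .5773 .0605 188.49
```

```text
tcp_pos: [0.622, 0.0671, 0.1082]
wrist_force: [0.5, -0.5, -0.0]
finger_gap: -0.0002
tcp_pos: [0.6172, 0.0668, 0.0858]
wrist_force: [-0.9, 0.7, 0.8]
finger_gap: 0.0001
tcp_pos: [0.6192, 0.0668, 0.0776]
wrist_force: [0.1, -0.6, 0.3]
finger_gap: -0.0
tool shift mm [42.4 -0.   0. ] turn 0.0 tcp [0.6192 0.0668 0.0776] z dir [-3.e-04 -1.e-04 -1.e+00] F [ 0.1 -0.6  0.3] gap -0.0 t 12.6833 j6 -0.17
```

```bash
python3 -m jog '[[1,0,0,0.003,0],[1,0,0,0.001,0],[1,0,0,0,0]]' |grep -E "tcp|wrist|gap"
python3 -m jog '[[1,0,0,0,0]]' |grep -E "tcp|wrist|gap"
```

```text
tcp_pos: [0.6197, 0.0668, 0.077]
wrist_force: [-6.8, 0.5, 17.4]
finger_gap: -0.0003
tcp_pos: [0.6198, 0.0668, 0.077]
wrist_force: [-7.0, -0.4, 17.6]
finger_gap: 0.0004
```

Both ends make contact at 0.077, so the meter is level and home. Now the pen.

```bash
python3 -m jog '[[1,0,0,-0.03,0],[1,0,0,-0.04,0],[-1,0,0,-0.04,0],[-1,0,0,-0.01,-1.3]]' >/dev/null
python3 rel.py .413 -.3496 189.8
python3 -m jog '[[-1,0.0222,-0.0318,0,0],[-1,0.0222,-0.0318,0,0],[-1,0.0222,-0.0318,0,0],[-1,0.0222,-0.0318,0,0],[-1,0.0222,-0.0318,0,0]]' >/dev/null
python3 -m jog '[[-1,0.0222,-0.0318,0,0],[-1,0.0222,-0.0318,0,0],[-1,0.0222,-0.0318,0,0],[-1,0.0222,-0.0318,0,0],[-1,0.0222,-0.0318,0,0]]' >/dev/null
python3 -m jog '[[-1,0.0222,-0.0318,0,0],[-1,0.0222,-0.0318,0,0],[-1,0,0,0,0],[-1,0,0,0,0],[-1,0,0,0,0]]' >/dev/null
python3 rel.py .413 -.3496 189.8
```

```text
tool shift mm [ 277.5 -374.6   -2. ] turn 0.02 tcp [0.6226 0.0668 0.2012] z dir [ 1.020e-02 -3.000e-04 -9.999e-01] F [1.4 0.  0.6] gap 0.0233 t 13.35 j6 -0.19
tool shift mm [8.1 6.1 0. ] turn -0.04 tcp [ 0.422  -0.3542  0.1937] z dir [ 0.e+00  5.e-04 -1.e+00] F [0.1 0.3 0.6] gap 0.0852 t 14.6 j6 -1.01
```

```bash
python3 -m jog '[[-1,0.0081,0.0061,0.03,0],[-1,0,0,0.04,0],[-1,0,0,0.04,0],[-1,0,0,0,0],[-1,0,0,0,0]]' >/dev/null
python3 -m jog '[[-1,0,0,0,0],[-1,0,0,0,0]]' >/dev/null
python3 rel.py .413 -.3496 189.8
```

```text
tool shift mm [ 1.9  1.7 -0. ] turn 0.07 tcp [ 0.4152 -0.3509  0.0866] z dir [ 0.0031 -0.0035 -1.    ] F [ 0.7 -0.6  0.2] gap 0.0856 t 15.1833 j6 -1.02
```

```bash
python3 -m jog '[[-1,0.001,0.0015,0.03,0],[-1,0,0,0.03,0],[-1,0,0,0.008,0],[-1,0,0,0,0],[-1,0,0,0,0]]' >/dev/null
python3 -m jog '[[-1,0,0,0,0],[-1,0,0,0,0]]' >/dev/null
python3 rel.py .413 -.3496 189.8
```

```text
tool shift mm [ 0.2  0.4 -0. ] turn 0.0 tcp [ 0.4132 -0.3499  0.0178] z dir [ 0.0024 -0.0028 -1.    ] F [ 0.3  0.1 -0. ] gap 0.0856 t 15.7667 j6 -1.02
```

```bash
python3 -m jog '[[-1,0,0,0.0035,0],[-1,0,0,0,0],[0.9,0,0,0,0],[0.9,0,0,0,0],[0.9,0,0,0,0]]' 50 >/dev/null
python3 -m jog '[[0.9,0,0,0,0],[0.9,0,0,0,0],[0.9,0,0,0,0],[0.9,0,0,0,0],[0.9,0,0,0,0]]' 
python3 rel.py .413 -.3496 189.8
```

```text
clock: 16.6
tcp_pos: [0.4122, -0.3488, 0.0124]
orientation: [0.0, -0.085, 0.996, -0.0]
wrist_force: [-0.1, 0.3, 1.1]
finger_gap: 0.023
grip_force: 50.5
tool shift mm [-0.6 -0.9  0. ] turn -0.0 tcp [ 0.4122 -0.3488  0.0124] z dir [ 4.e-04 -4.e-04 -1.e+00] F [-0.1  0.3  1.1] gap 0.023 t 16.6 j6 -1.02
```

```bash
python3 -m jog '[[0.9,0,0,-0.01,0],[0.9,0,0,-0.03,0],[0.9,0,0,-0.04,0],[0.9,0,0,-0.04,1.3],[0.9,0,0,-0.01,0]]' >/dev/null
python3 -m jog '[[0.9,-0.0223,0.026,0,0],[0.9,-0.0223,0.026,0,0],[0.9,-0.0223,0.026,0,0],[0.9,-0.0223,0.026,0,0],[0.9,-0.0223,0.026,0,0]]' >/dev/null
python3 -m jog '[[0.9,-0.0223,0.026,0,0],[0.9,-0.0223,0.026,0,0],[0.9,-0.0223,0.026,0,0],[0.9,-0.0223,0.026,0,0],[0.9,-0.0223,0.026,0,0]]' >/dev/null
python3 -m jog '[[0.9,0,0,0,0],[0.9,0,0,0.03,0],[0.9,0,0,0,0],[0.9,0,0,0,0],[0.9,0,0,0,0]]' >/dev/null
python3 rel.py .5941 -.0584 188.49
```

```text
tool shift mm [-0.6  0.4 -0. ] turn -0.03 tcp [ 0.5936 -0.0589  0.1127] z dir [-1.e-03  1.e-04 -1.e+00] F [-0.6  0.9 -0.2] gap 0.0229 t 18.2667 j6 -0.38
```

```bash
python3 - <<'E'
from h import *
c=snap('side','pics/s4.png'); s=env.get_state(); X,Y,Z=s['tcp_pos']; b=Z-.0124; print(s['tcp_pos'])
yaw=np.radians(8.49); x0,y0=310,165
for n,x,y,z in(('tip top+',.088,.005,b+.018),('tip top-',.088,-.005,b+.018),('body nose top-',.05,-.012,b+.024),('butt top+',-.062,.012,b+.024),('butt top-',-.062,-.012,b+.024),('butt bot-',-.062,-.012,b)):
    q=w2pix(c,(X+np.cos(yaw)*x-np.sin(yaw)*y,Y+np.sin(yaw)*x+np.cos(yaw)*y,z)); print(n,((np.array(q)-[x0,y0]+.5)*7).round())
cv2.imwrite('pics/c5.png',cv2.resize(c['img'][y0:y0+80,x0:x0+110,::-1],None,fx=7,fy=7,interpolation=cv2.INTER_CUBIC))
E
```

```text
[ 0.59423098 -0.05914446  0.1132441 ]
tip top+ [681. 300.]
tip top- [691. 322.]
body nose top- [598. 347.]
butt top+ [266. 350.]
butt top- [286. 406.]
butt bot- [281. 446.]
```

View pics/c5.png

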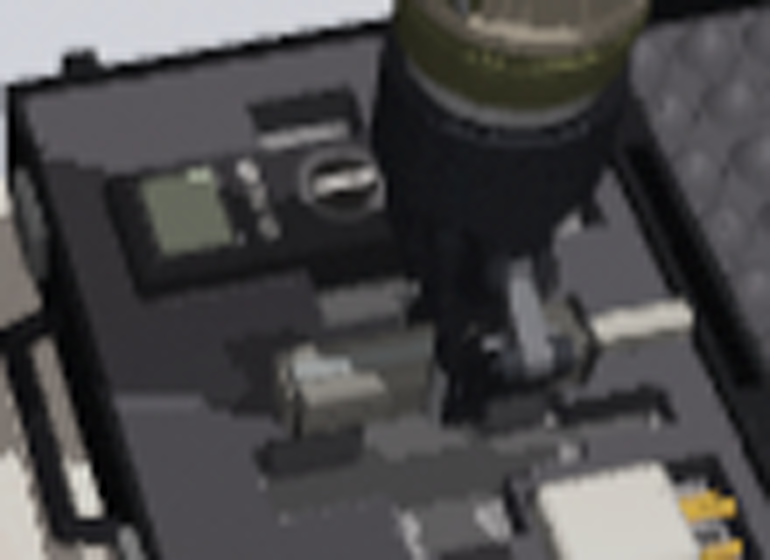

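The pen's nose end is at (690,315), as predicted, and its butt is at about (292,395), within 1.5 px of the prediction. I lower it now.

```bash
python3 -m jog '[[0.9,0,0.0007,0.02,0],[0.9,0,0,0.015,0],[0.9,0,0,0,0],[0.9,0,0,0,0],[0.9,0,0,0,0]]' 80 >/dev/null
python3 rel.py .5939 -.0584 188.49
```

```text
tool shift mm [ 0.8  0.1 -0. ] turn -0.03 tcp [ 0.5948 -0.0584  0.0787] z dir [ 1.7e-03 -5.0e-04 -1.0e+00] F [ 0.3 -0.9  0.2] gap 0.0224 t 18.7333 j6 -0.38
```

```bash
python3 -m jog '[[0.9,0.0006,0,0.008,0],[0.9,0,0,0.004,0],[0.9,0,0,0.003,0],[0.9,0,0,0,0]]' |grep -E "tcp|wrist"; python3 rel.py .5939 -.0584 188.49
python3 -m jog '[[0.9,0,0,0.004,0],[0.9,0,0,0.003,0],[0.9,0,0,0,0]]' |grep -E "tcp|wrist"; python3 rel.py .5939 -.0584 188.49
```

```text
tcp_pos: [0.5931, -0.0575, 0.0616]
wrist_force: [-0.2, -0.6, -1.0]
tool shift mm [-0.7 -1.  -0. ] turn 0.02 tcp [ 0.5931 -0.0575  0.0616] z dir [-8.e-04  7.e-04 -1.e+00] F [-0.2 -0.6 -1. ] gap 0.0228 t 19.0667 j6 -0.38
tcp_pos: [0.594, -0.0576, 0.0551]
wrist_force: [1.1, 2.0, -1.0]
tool shift mm [ 0.2 -0.8 -0. ] turn 0.03 tcp [ 0.594  -0.0576  0.0551] z dir [ 1.e-03  3.e-04 -1.e+00] F [ 1.1  2.  -1. ] gap 0.0224 t 19.3167 j6 -0.38
```

```bash
python3 -m jog '[[0.9,0,0,0.003,0],[0.9,0,0,0.002,0],[0.9,0,0,0,0]]' |grep -E "tcp|wrist"
python3 -m jog '[[0.9,0,0,0.002,0],[0.9,0,0,0.001,0],[0.9,0,0,0,0]]' |grep -E "tcp|wrist"; python3 rel.py .5939 -.0584 188.49
```

```text
tcp_pos: [0.5938, -0.0578, 0.0515]
wrist_force: [-2.1, 1.9, 9.4]
tcp_pos: [0.5939, -0.0578, 0.0515]
wrist_force: [-9.4, 3.3, 29.5]
tool shift mm [ 0.1 -0.6  0. ] turn 0.03 tcp [ 0.5939 -0.0578  0.0515] z dir [ 2.7e-03 -7.0e-04 -1.0e+00] F [-9.4  3.3 29.5] gap 0.0224 t 19.8167 j6 -0.38
```

```bash
python3 -m jog '[[0.1,0,0,-0.002,0],[0.1,0,0,0,0],[0.1,0,0,0,0],[0.1,0,0,0,0]]' |grep -E "tcp|wrist|gap|grip"
python3 -m jog '[[0.1,0,0,-0.015,0],[0.1,0,0,-0.03,0],[0.1,0,0,-0.01,0],[1,0.03,0,0,0],[1,0.02,0,0,0]]' |grep -E "tcp|wrist|gap|grip"
python3 -m jog '[[1,0,0,0.01,0],[1,0,0,0.01,0],[1,0,0,0,0],[1,0,0,0,0]]' |grep -E "tcp|wrist|gap"; python3 rel.py .5939 -.0584 188.49
```

```text
tcp_pos: [0.5933, -0.0581, 0.0488]
wrist_force: [0.4, -0.5, 1.9]
finger_gap: 0.0385
grip_force: 1.2
tcp_pos: [0.5439, -0.0656, 0.1044]
wrist_force: [-0.9, 0.5, -0.6]
finger_gap: 0.0149
grip_force: 0.0
tcp_pos: [0.544, -0.0652, 0.0829]
wrist_force: [-0.6, 0.2, 0.8]
finger_gap: 0.0
tool shift mm [-50.4  -0.7  -0.1] turn 0.01 tcp [ 0.544  -0.0652  0.0829] z dir [-1.6e-03  4.0e-04 -1.0e+00] F [-0.6  0.2  0.8] gap 0.0 t 20.9 j6 -0.41
```

```bash
python3 -m jog '[[1,0,0,0.004,0],[1,0,0,0.003,0],[1,0,0,0.002,0],[1,0,0,0.002,0],[1,0,0,0,0]]' |grep -E "tcp|wrist|gap"
python3 -m jog '[[1,0,0,-0.03,0],[1,-0.03,0,0,0],[1,-0.03,0,0,0],[1,-0.03,0,0,0],[1,0,0,0.018,0]]' |grep -E "tcp|wrist|gap"
python3 -m jog '[[1,0,0,0.007,0],[1,0,0,0.003,0],[1,0,0,0.002,0],[1,0,0,0,0]]' |grep -E "tcp|wrist|gap"
```

```text
tcp_pos: [0.5444, -0.0652, 0.0741]
wrist_force: [-1.7, 1.7, 7.2]
finger_gap: 0.0003
tcp_pos: [0.6418, -0.0523, 0.0894]
wrist_force: [1.8, -0.5, 0.6]
finger_gap: 0.0001
tcp_pos: [0.6322, -0.0516, 0.0741]
wrist_force: [-0.1, 1.9, 4.7]
finger_gap: 0.0
```

Both ends touch at 0.0741, the exact home height. I retract and take a last look.

```bash
python3 -m jog '[[1,0,0,0.0015,0],[1,0,0,0,0]]' |grep -E "tcp|wrist|gap"
python3 -m jog '[[1,0,0,-0.02,0],[1,0,0,-0.04,0],[1,0,0,-0.04,0],[1,0.02,-0.035,-0.02,0],[1,0.02,-0.035,0,0]]' >/dev/null
python3 -m jog '[[1,0.02,-0.035,0,0],[1,0.02,-0.035,0,0],[1,0.02,-0.035,0,0],[1,0.02,-0.035,0,0],[1,0.02,-0.035,0,0]]' >/dev/null
python3 -m jog '[[1,0.02,-0.035,0,0],[1,0.02,-0.035,0,0],[1,0,0,0,0],[1,0,0,0,0]]'
python3 - <<'E'
from h import *
a=snap('side','pics/s5.png')['img'][:,:,::-1];b=snap('top','pics/t5.png')['img'][:,:,::-1]
cv2.imwrite('pics/c6.png',np.hstack([cv2.resize(a[130:280,305:435],(390,450),interpolation=cv2.INTER_CUBIC),cv2.resize(b[85:205,270:370+4],(390,450),interpolation=cv2.INTER_CUBIC)]))
E
```

```text
tcp_pos: [0.6322, -0.0516, 0.074]
wrist_force: [-2.4, 1.9, 12.0]
finger_gap: -0.0004
clock: 23.4
tcp_pos: [0.5003, -0.389, 0.1898]
orientation: [-0.001, -0.072, 0.997, 0.001]
wrist_force: [0.6, 0.4, -0.8]
finger_gap: 0.0001
grip_force: 0.0
```

View pics/c6.png

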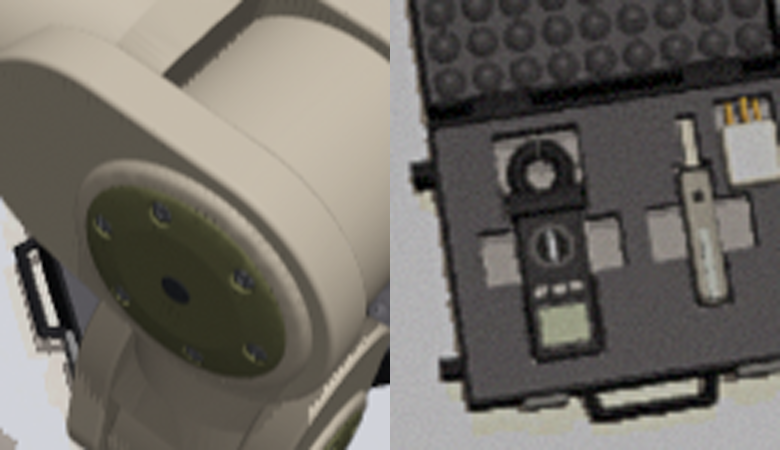

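The top view shows the meter at (550,250) and the pen at (705,215), face up in their cutouts. The tester at (750,140) is unmoved.

```bash
python3 -c "
from workcell import env
print(env.hand_in())"
```

```text
the job is handed in; nothing more can be done
None
```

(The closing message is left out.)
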